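# Sort two rack bolts by length in the gauge tray

### The arm

A 6-joint arm with a two-finger parallel gripper is mounted at the origin on a cart in front of the work surface, level with it; the furniture and walls round the work are solid. World frame = base frame: x ahead of the robot, y to its left, z up, the work surface at z = 0. Lengths are in mm, angles in rad, forces in N, time in s.
With the tool pointing down it reaches from about 350 to 975 mm from the base axis. Payload 7.1 kg.
Tool frame: the origin (TCP) lies at the very end of the fingers, on their centre line; the grasp point (between the pads) lies ctrl.hold_point_z behind it (ctrl.hold_point_z is the distance from the TCP to the grasp point, in mm); z points along the fingers, y is the line along which they close (so a half turn about z gives the same grasp; the last joint's range is limited). The gripper opens to 88 mm and grips with 3 to 60 N. Pads are 20 mm wide; open, the fingers measure 115 mm over their backs; the gripper's body (75 mm by 178 mm) begins 61 mm behind the grasp point.
Start: joints at [1.241, 0.423, 1.63, -0, 1.089, -0.019], TCP at [191.106, 595.049, 222.675] pointing down, gripper open.
Joint ranges: [-3, 3], [-0.9, 2.11], [0.09, 2.58], [-1.31, 4.45], [0.11, 2.69], [-2.54, 2.54]. Speed limits (rad/s): [2.39, 2.39, 3.01, 3.14, 3.14, 3.14].

### API

Orientations are given as a rotation vector (axis times angle).
In Python, from workcell import ctrl gives the robot as it stands. The module is installed in compiled form; this text tells all that it offers.
- The arm moves only by the shell command python3 -m creep 'ROWS'. ROWS is JSON, a list of rows, each an object with "translation": the shift along the tool's x, y, z in mm, a list of three; "angular": the turn, a rotation vector about the tool's x, y, z in rad, a list of three; "jaw": the opening, from 0 (shut) to 1 (fully open). A call has exactly 8 rows; each row is the pose to reach, as a shift and turn from the pose commanded when the call began, along the tool's axes at that moment; what a row does not reach only later rows make up. A row lasts 1/8 s, in which the tool goes at most 62.5 mm and 10.7 degrees, less where a joint would pass 70% of its speed; a pose out of reach is approached as far as the arm can. A call with a gripper value outside its range is refused whole. The fingers move at their own pace and stop on an object; the grip force is fixed at half the most. Time passes only in rows, so rows that repeat a pose let the fingers close, or fill a call up. It gives the time, the measured TCP pose, the force, the opening and the grip force at its end, in the units of the state.
- ctrl.get_obs(): the state, without advancing time (a new reading comes with each control period).
- ctrl.get_image(name): name is "side" or "top" or "wrist"; returns the picture (400x640x3 uint8, red, green, blue); there is no depth.
- ctrl.camera_info(name): a dict with "camera_matrix" (3x3 intrinsics, pixels), "distortion" ([k1, k2, p1, p2, k3] as OpenCV has them; the pictures are not rectified), "world_from_camera" (4x4, takes a point from camera to world coordinates). Camera axes: x right, y up, looking along -z (the intrinsics and any distortion apply to the point x, -y, -z); pixel columns grow to the right and rows downward; lengths in mm; the calibration is good to about 2 mm. A picture is of the moment at which its call begins: read the wrist's pose just before it. camera_info takes no time and is no camera call; for the wrist camera it gives the pose at the moment of the call.
- ctrl.close_job(): hands the job in; it is judged then, once.
Trained networks look in the newest picture that a camera, given by its name, has taken for a name from the list of things; names that differ only in an ending like _2 or _b are one class to them, and where a whole thing is asked for, a point or a joint stands for the part that bears it (a point fixed in the world has none). Each returns a list of dicts, best first, with "score" (0 to 1); they miss things now and then, are a little off and sometimes report something else, mostly with a low value. They report only what shows in the picture. A call takes as long as a camera call. They do not tell look-alikes from the thing itself.
- ctrl.look_for(camera, label): "rect" ([left, top, right, bottom] in pixels, round what is visible of it).
The state is a dict: "t": time; "qpos": joint angles; "qvel": joint speeds; "joint_torque": joint torques, N m; "ee_pos": TCP position; "orientation": TCP orientation; "ft_force": force on the tool from outside, world axes, zero at the start; "moment": the same for the moment, N m; "width": finger opening in mm; "grasp_force": force on a finger pad.
Only numpy, scipy, OpenCV 4.12 (cv2) and the standard library are available. Lean on these libraries where they do the work, as an engineer would, in place of code of your own. Each camera call takes 0.05 s, during which the arm holds its last target. There are 200 camera calls.

### The job

Sort the two loose steel bolts by length with the white gauge tray: lay the shorter bolt flat on the floor of the shorter compartment and the longer bolt flat on the floor of the longer compartment, lengthwise, either end first. Leave the marker pen that lies between the bolts where it is.

Things in the scene. Friction and masses are not known exactly. Their poses are not given: they have to be found in the camera images.
- short_bolt_mid (a point): centre (12 mm above what it lies on) of the SHORTER steel bolt, 64 mm long, with a nut on its end. It lies on flats of its hexagonal head and nut, each 24 mm across flats, 28 over corners, 10 thick, one at each end; between them 42 mm of bare round shank, 14 mm thick, 5 mm clear of the surface, to grasp across. x along the bolt (head at -x), z up. 0.09 kg. Starts loose on the bench
- long_bolt_mid (a point): centre (12 mm above what it lies on) of the LONGER steel bolt with a nut on its end: the same head, nut and shank but 100 mm long, with 78 mm of bare shank. x along the bolt (head at -x), z up. 0.13 kg. Starts loose on the bench
- gauge_tray: white plastic tray, fixed to the bench, 224 x 60 mm plus a screw tab at each end, 9 mm high. Origin: centre of its underside; x along it, z up. Two compartments end to end, y = 0: short (84 x 48 mm inside) centred at x = -64 mm, long (120 x 48) at x = +46. Floors 2 mm, wall tops 9 mm above the bench: a bolt in place has its centre 14 mm up. The long bolt does not fit the short compartment
- marker: marker pen, white barrel and black cap, 135 mm long and 17 mm thick, lying on the bench between the two bolts; not to be moved
There are look-alikes about, which are no part of the job. What is shaped like the part that bears short_bolt_mid but brown is not meant.

How it is judged (in metres and radians):
At the end, for the whole second after the job is handed in: The short bolt lies flat on the short compartment's floor and the long bolt on the long one's: each centre within 13 mm of its compartment's centre lengthwise and 14 mm across, 11 to 16.5 mm above the tray's underside, the bolt within 0.45 rad of the tray's length, either way round (x of short_bolt_mid in the frame of gauge_tray between -0.077 and -0.051 m and y of short_bolt_mid in the frame of gauge_tray between -0.014 and 0.014 m and z of short_bolt_mid in the frame of gauge_tray between 0.011 and 0.0165 m and angle between the x axis of each of short_bolt_mid, long_bolt_mid and the x axis of gauge_tray, either way round below 0.45 rad and x of long_bolt_mid in the frame of gauge_tray between 0.033 and 0.059 m and y of long_bolt_mid in the frame of gauge_tray between -0.014 and 0.014 m and z of long_bolt_mid in the frame of gauge_tray between 0.011 and 0.0165 m); the robot touches nothing.
It fails at once if the marker pen is moved by more than 30 mm (distance of marker from where it was at the start of the episode above 0.03 m).
It also fails if it takes over 51 s, if anything falls off the work surface, if the arm or the gripper's body presses on something with over 40 N, if the wrist force passes 120 N, or if a joint passes its speed limit or range.

## Working session

There is one attempt and no reset: what is moved stays moved. The work goes in short steps, Python scripts to look and compute and a shell command to move; the robot and the scene stay as the last step left them, time stands still between calls to the robot, and variables do not carry over. Pictures are saved under pics/ and viewed, at most 10 in all, crops included, and the job is handed in when it is done.

```bash
mkdir -p pics; cat > h.py <<'E'
import numpy as np, cv2
from workcell import ctrl
from scipy.spatial.transform import Rotation as R
def px2w(cam,uv,z,info=None):
    i=info or ctrl.camera_info(cam); K=np.array(i["camera_matrix"],float); d=np.array(i["distortion"],float); T=np.array(i["world_from_camera"],float)
    p=cv2.undistortPoints(np.array(uv,float).reshape(-1,1,2),K,d).reshape(-1,2)
    r=np.c_[p[:,0],-p[:,1],-np.ones(len(p))]@T[:3,:3].T; o=T[:3,3]
    return o+r*((z-o[2])/r[:,2])[:,None]
def save(cam,name):
    im=np.array(ctrl.get_image(cam)); cv2.imwrite(f"pics/{name}.png",im[:,:,::-1]); return im
E
python3 - <<'E'
from h import *
save("top","top0")
for l in ["short_bolt_mid","long_bolt_mid","gauge_tray","marker"]:
    for d in ctrl.look_for("top",l): print(l,d)
o=ctrl.get_obs(); print(o["t"],o["ee_pos"],o["orientation"],ctrl.hold_point_z, R.from_rotvec(o["orientation"]).as_matrix().round(3))
E
```

```text
short_bolt_mid {'rect': [254.2, 230.7, 283.6, 248.2], 'score': 0.62}
short_bolt_mid {'rect': [213.6, 175.0, 228.1, 201.0], 'score': 0.49}
long_bolt_mid {'rect': [394.7, 207.6, 439.9, 240.4], 'score': 0.69}
gauge_tray {'rect': [247.4, 131.1, 351.9, 181.9], 'score': 0.65}
gauge_tray {'rect': [252.5, 231.5, 283.2, 245.3], 'score': 0.15}
marker {'rect': [320.9, 202.9, 333.3, 266.8], 'score': 0.84}
0.25 [191.03355347 594.82220363 222.31153162] [-4.86241387e-01 -3.10362321e+00  1.07206137e-03] 18.700000000000003 [[-0.952  0.306 -0.   ]
 [ 0.306  0.952 -0.001]
 [ 0.    -0.001 -1.   ]]
```

View pics/top0.png

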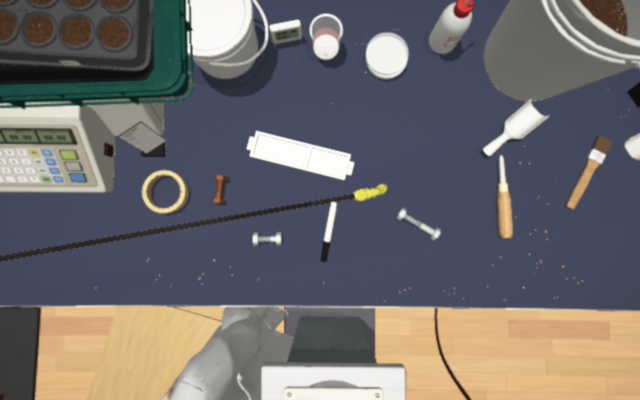

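Candidates for the short bolt are the steel one at (267,239) and the brown one at (220,189). The steel one fits, since brown is excluded. The long bolt is at (418,223), the tray at (300,156) and the pen at (328,231). A black cord with a yellow end crosses between the bolts and the tray. I'll confirm with an enlarged crop and measure.

```bash
python3 - <<'E'
from h import *
im=cv2.imread("pics/top0.png"); c=im[120:275,200:450]; cv2.imwrite("pics/crop0.png",cv2.resize(c,None,fx=3.2,fy=3.2,interpolation=cv2.INTER_CUBIC))
g=im.astype(int); m=((g.min(2)>95)).astype(np.uint8)
def axis(box,z):
    l,t,r,b=box; ys,xs=np.nonzero(m[t:b,l:r]); P=px2w("top",np.c_[xs+l,ys+t],z)[:,:2]
    rc=cv2.minAreaRect(P.astype(np.float32)); B=cv2.boxPoints(rc); e=[B[1]-B[0],B[2]-B[1]]; e=max(e,key=np.linalg.norm)
    print(box,len(xs),"c",np.round(rc[0],1),"size",np.round(rc[1],1),"ang",round(float(np.arctan2(e[1],e[0])),3))
axis((248,228,290,250),14); axis((392,204,444,243),14); axis((242,127,357,186),9); 
print(px2w("top",[[333,203],[323,261],[380,188],[0,258],[200,230],[320,200],[320,307]],8).round(0))
print(ctrl.camera_info("top")["world_from_camera"])
E
```

```text
(248, 228, 290, 250) 266 c [433.3 150.2] size [29.  65.2] ang -1.565
(392, 204, 444, 243) 377 c [ 468.6 -190.3] size [105.1  29.2] ang 1.053
(242, 127, 357, 186) 2995 c [623.6  77.5] size [250.6  65.4] ang 1.33
[[ 514.    1.    8.]
 [ 384.   23.    8.]
 [ 549. -105.    8.]
 [ 388.  739.    8.]
 [ 451.  302.    8.]
 [ 521.   31.    8.]
 [ 282.   29.    8.]]
[[ 6.75825532e-03  9.97943460e-01 -6.37430529e-02  4.65246446e+02]
 [-9.99952711e-01  6.29857524e-03 -7.40965074e-03  1.85495393e+01]
 [-6.99292208e-03  6.37901149e-02  9.97938836e-01  8.87797508e+02]
 [ 0.00000000e+00  0.00000000e+00  0.00000000e+00  1.00000000e+00]]
```

View pics/crop0.png

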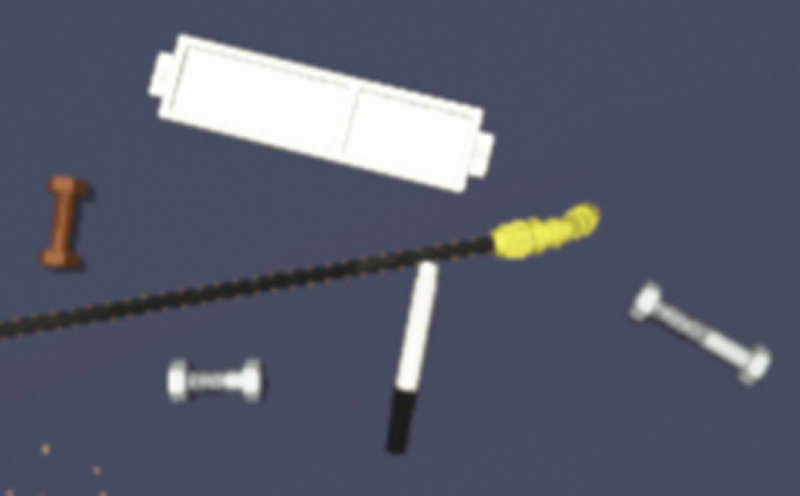

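The crop confirms the steel short bolt at full-image (267,239), the long bolt at (418,223) and the brown decoy at (220,189). The tray divider is at (309,159), so the long compartment is on the left (+y). Next I'll use the side view to get the cord's height.

```bash
python3 - <<'E'
from h import *
save("side","side0"); print(np.round(ctrl.camera_info("side")["world_from_camera"],2))
for l in ["short_bolt_mid","long_bolt_mid","gauge_tray","marker"]:
    for d in ctrl.look_for("side",l): print(l,d)
E
```

```text
[[-1.0000e+00 -7.0000e-02  7.0000e-02  5.9665e+02]
 [ 1.0000e-01 -5.2000e-01  8.5000e-01  9.3850e+02]
 [-2.0000e-02  8.5000e-01  5.2000e-01  6.0672e+02]
 [ 0.0000e+00  0.0000e+00  0.0000e+00  1.0000e+00]]
short_bolt_mid {'rect': [355.0, 223.4, 372.0, 246.7], 'score': 0.75}
short_bolt_mid {'rect': [303.8, 262.7, 334.6, 279.0], 'score': 0.52}
long_bolt_mid {'rect': [319.2, 159.2, 336.9, 179.1], 'score': 0.52}
gauge_tray {'rect': [254.1, 201.0, 298.1, 262.0], 'score': 0.75}
gauge_tray {'rect': [321.2, 202.3, 371.7, 208.5], 'score': 0.59}
marker {'rect': [321.0, 199.6, 374.3, 209.3], 'score': 0.56}
```

View pics/side0.png

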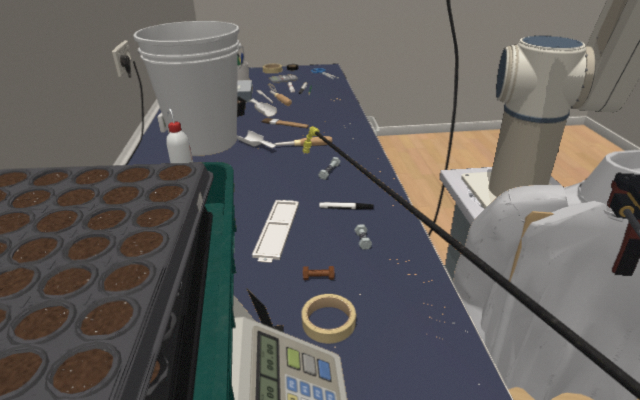

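The side view shows the black wand in the air. Its yellow tip is at (312,135) and it runs to the lower right at (640,390), so it is an overhead obstacle. I'll triangulate it.

```bash
python3 - <<'E'
from h import *
T=np.array(ctrl.camera_info("top")["world_from_camera"]);S=np.array(ctrl.camera_info("side")["world_from_camera"])
def seg(cam,uv): 
    a=px2w(cam,uv,0); o=np.array(ctrl.camera_info(cam)["world_from_camera"])[:3,3]; return o,a-o
ot,dt=seg("top",[[350,196],[5,258]]); n=np.cross(dt[0],dt[1])
os_,ds=seg("side",[[318,132],[345,152],[400,196],[460,247],[520,293],[600,362]])
for d in ds: print((os_+d*(n@(ot-os_))/(n@d)).round(0))
# refine with side view of bolts
for nme,uv,z in [("short",[[357,229],[367,243]],12),("long",[[323,175],[336,161]],12),("tray corners",[[255,258],[278,200],[297,203],[275,261]],9)]: print(nme,px2w("side",uv,z).round(0).tolist())
Rm=R.from_rotvec(ctrl.get_obs()["orientation"]).as_matrix()
E
```

```text
[514. -12. 201.]
[478. 169. 233.]
[432. 402. 270.]
[403. 553. 291.]
[384. 650. 309.]
[366. 739. 320.]
short [[440.0, 119.0, 12.0], [427.0, 174.0, 12.0]]
long [[490.0, -149.0, 12.0], [443.0, -230.0, 12.0]]
tray corners [[671.0, 193.0, 9.0], [618.0, -36.0, 9.0], [571.0, -15.0, 9.0], [629.0, 208.0, 9.0]]
```

```bash
cat >> h.py <<'E'
def rel(p,yaw,th=0,R0=None,p0=None):
    """tool-frame shift/turn to TCP p, y_tool at yaw, top leaning th away from +y_tool"""
    o=ctrl.get_obs(); A=R.from_rotvec(o["orientation"]).as_matrix(); 
    y=np.array([np.cos(yaw),np.sin(yaw),0]); z=np.array([0,0,-1.]); B=np.c_[np.cross(y,z),y,z]@R.from_rotvec([-th,0,0]).as_matrix()
    print("t",round(o["t"],2),"shift",(A.T@(np.array(p,float)-o["ee_pos"])).round(1),"turn",R.from_matrix(A.T@B).as_rotvec().round(3))
E
python3 - <<'E'
from h import *
rel([350,150,150],0,0.3); rel([250,400,190],0.6,0.15);print(px2w("top",[[387,187]],185))
E
```

```text
t 0.5 shift [-287.4 -375.1   72.7] turn [-0.259 -0.189  1.25 ]
t 0.5 shift [-115.7 -167.7   32.6] turn [-0.145 -0.049  0.659]
[[534.20147508 -93.09338484 185.        ]]
```

```bash
python3 -m creep '[{"translation":[-35,-45,9],"angular":[-0.03,-0.02,0.15],"jaw":1},{"translation":[-70,-92,18],"angular":[-0.06,-0.05,0.31],"jaw":0.6},{"translation":[-106,-139,27],"angular":[-0.1,-0.07,0.47],"jaw":0.5},{"translation":[-142,-186,36],"angular":[-0.13,-0.09,0.62],"jaw":0.5},{"translation":[-178,-233,45],"angular":[-0.16,-0.12,0.78],"jaw":0.5},{"translation":[-214,-280,54],"angular":[-0.19,-0.14,0.93],"jaw":0.5},{"translation":[-250,-327,63],"angular":[-0.23,-0.17,1.09],"jaw":0.5},{"translation":[-287,-375,73],"angular":[-0.259,-0.189,1.25],"jaw":0.5}]'
python3 - <<'E'
from h import *
save("wrist","w1"); save("side","s1"); save("top","t1")
a=[cv2.imread(f"pics/{n}.png") for n in("w1","s1")]
cv2.imwrite("pics/m1.png",np.hstack([cv2.resize(i,(400,250)) if 0 else i[:, 120:520] for i in a]))
rel([433,150,3],0,0.3)
E
```

```text
t: 1.5
ee_pos: [350.1, 148.9, 150.0]
orientation: [2.063, 2.055, 0.314]
ft_force: [0.9, 0.6, 0.1]
width: 43.7
grasp_force: 0.0
t 1.65 shift [  2.9  36.4 164.4] turn [-0.001  0.002 -0.006]
```

View pics/m1.png

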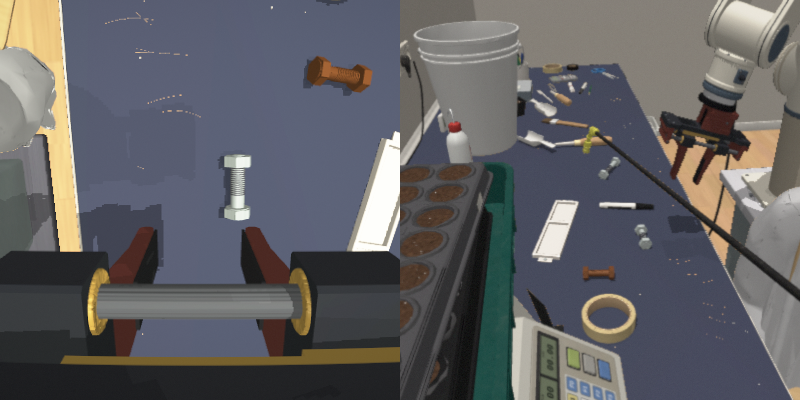

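The wrist view shows the short steel bolt at full-image (357,187), clear of the fingers. The side view shows the gripper body as a thin bar with a slimmer flange above it, on the robot's side of the wand. I'll refine the short bolt from the wrist picture.

```bash
cat >> h.py <<'E'
def axis(cam,name,box,z,thr=95):
    im=cv2.imread(f"pics/{name}.png").astype(int); l,t,r,b=box; s=im[t:b,l:r]
    m=(s.min(2)>thr).astype(np.uint8); n,lab,st,_=cv2.connectedComponentsWithStats(cv2.morphologyEx(m,cv2.MORPH_CLOSE,np.ones((5,5)))); k=1+st[1:,4].argmax()
    ys,xs=np.nonzero(lab==k); P=px2w(cam,np.c_[xs+l,ys+t],z)[:,:2]; rc=cv2.minAreaRect(P.astype(np.float32)); B=cv2.boxPoints(rc); e=max([B[1]-B[0],B[2]-B[1]],key=np.linalg.norm)
    print("c",np.round(rc[0],1),"size",np.round(rc[1],1),"ang",round(float(np.arctan2(e[1],e[0])),3),"px",xs.min()+l,ys.min()+t,xs.max()+l,ys.max()+t)
E
python3 - <<'E'
from h import *
axis("wrist","w1",(320,140,390,228),14)
for z in (0,12,24): print(px2w("wrist",[[357,157],[356,216]],z).round(1).tolist())
E
```

```text
c [429.7 146.9] size [28.2 66.8] ang -1.557 px 344 154 371 220
[[434.6, 175.5, 0.0], [434.9, 113.8, 0.0]]
[[429.3, 177.0, 12.0], [429.7, 117.8, 12.0]]
[[424.1, 178.5, 24.0], [424.4, 121.7, 24.0]]
```

```bash
python3 - <<'E'
from h import *
rel([390,148,80],0,0.3); rel([432,148,30],0,0.2); rel([432,148,5.5],0,0.15)
E
```

```text
t 1.65 shift [ 0.6 18.  78.2] turn [-0.001  0.002 -0.006]
t 1.65 shift [  0.9  43.4 138.3] turn [ 0.099  0.002 -0.006]
t 1.65 shift [  0.9  36.2 161.7] turn [ 0.149  0.002 -0.006]
```

```bash
python3 -m creep '[{"translation":[0,9,40],"angular":[0,0,0],"jaw":0.37},{"translation":[1,18,78],"angular":[0,0,0],"jaw":0.37},{"translation":[1,30,108],"angular":[0.05,0,-0.006],"jaw":0.37},{"translation":[1,43,138],"angular":[0.099,0,-0.006],"jaw":0.37},{"translation":[1,38,155],"angular":[0.14,0,-0.006],"jaw":0.37},{"translation":[1,36,162],"angular":[0.149,0,-0.006],"jaw":0.37},{"translation":[1,36,162],"angular":[0.149,0,-0.006],"jaw":0.37},{"translation":[1,36,162],"angular":[0.149,0,-0.006],"jaw":0}]'
python3 -m creep '[{"translation":[0,0,0],"angular":[0,0,0],"jaw":0},{"translation":[0,0,0],"angular":[0,0,0],"jaw":0},{"translation":[0,0,0],"angular":[0,0,0],"jaw":0},{"translation":[0,0,-5],"angular":[0,0,0],"jaw":0},{"translation":[0,0,-15],"angular":[0,0,0],"jaw":0},{"translation":[0,0,-30],"angular":[0,0,0],"jaw":0},{"translation":[0,-10,-45],"angular":[-0.05,0,0],"jaw":0},{"translation":[0,-18,-60],"angular":[-0.1,0,0],"jaw":0}]'
python3 - <<'E'
from h import *
save("wrist","w2");o=ctrl.get_obs(); print(o["t"],o["qpos"].round(2) if hasattr(o["qpos"],'round') else o["qpos"])
E
```

```text
t: 2.65
ee_pos: [431.7, 151.7, 6.1]
orientation: [2.134, 2.15, 0.162]
ft_force: [-0.5, -0.4, -0.9]
width: 26.0
grasp_force: 0.0
t: 3.65
ee_pos: [404.9, 151.0, 63.4]
orientation: [2.081, 2.092, 0.265]
ft_force: [-0.2, 0.4, -0.5]
width: 12.9
grasp_force: 30.0
3.7 [ 0.4   0.39  2.3  -0.42  0.24  0.79]
```

View pics/w2.png

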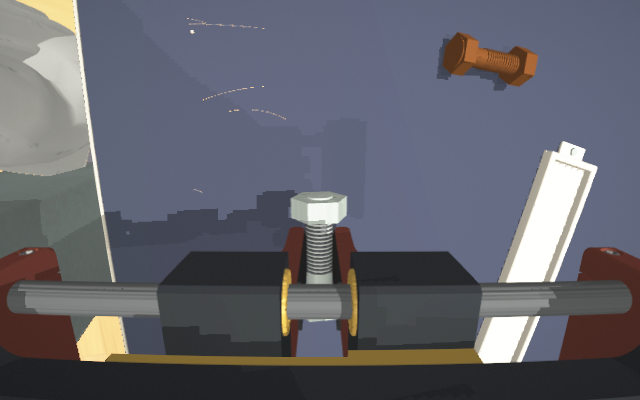

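The bolt is held (opening 12.9 mm, 30 N). Next I back off from the wand, rise, cross above it, and look at the tray from the far side.

```bash
python3 - <<'E'
from h import *
rel([380,75,110],-0.1,0.1);rel([380,10,170],-0.24,0);rel([380,10,262],-0.24,0); rel([665,10,262],-0.24,-0.0)
E
```

```text
t 3.7 shift [-75.4 -10.7 -50.3] turn [ 0.153 -0.017  0.104]
t 3.7 shift [-140.5    3.9 -108.3] turn [ 0.252 -0.029  0.244]
t 3.7 shift [-140.6   27.  -197.4] turn [ 0.252 -0.029  0.244]
t 3.7 shift [-142.2  302.9 -125.9] turn [ 0.252 -0.029  0.244]
```

```bash
python3 -m creep '[{"translation":[-38,-6,-25],"angular":[0.08,-0.01,0.05],"jaw":0},{"translation":[-75,-11,-50],"angular":[0.153,-0.017,0.104],"jaw":0},{"translation":[-108,-4,-79],"angular":[0.2,-0.022,0.17],"jaw":0},{"translation":[-140,4,-108],"angular":[0.252,-0.029,0.244],"jaw":0},{"translation":[-140,15,-153],"angular":[0.252,-0.029,0.244],"jaw":0},{"translation":[-140,27,-197],"angular":[0.252,-0.029,0.244],"jaw":0},{"translation":[-140,27,-197],"angular":[0.252,-0.029,0.244],"jaw":0},{"translation":[-140,27,-197],"angular":[0.252,-0.029,0.244],"jaw":0}]'
python3 - <<'E'
from h import *
rel([665,10,262],-0.24,-0.0)
E
```

```text
t: 4.7
ee_pos: [382.5, 11.6, 259.6]
orientation: [-2.468, -1.94, 0.002]
ft_force: [-0.4, 0.6, -0.7]
width: 12.8
grasp_force: 30.0
t 4.7 shift [ 65.2 274.8  -3.2] turn [-0.003 -0.001  0.002]
```

```bash
python3 -m creep '[{"translation":[10,44,-3],"angular":[0,0,0],"jaw":0},{"translation":[22,92,-3],"angular":[0,0,0],"jaw":0},{"translation":[33,140,-3],"angular":[0,0,0],"jaw":0},{"translation":[44,188,-3],"angular":[0,0,0],"jaw":0},{"translation":[55,235,-3],"angular":[0,0,0],"jaw":0},{"translation":[65,275,-3],"angular":[0,0,0],"jaw":0},{"translation":[65,275,-3],"angular":[0,0,0],"jaw":0},{"translation":[65,275,-3],"angular":[0,0,0],"jaw":0}]'
python3 - <<'E'
from h import *
save("wrist","w3"); save("side","s3")
for d in ctrl.look_for("wrist","gauge_tray"): print(d)
w=cv2.imread("pics/w3.png"); s=cv2.imread("pics/s3.png")
cv2.imwrite("pics/m3.png",np.hstack([cv2.resize(w,(480,300)),s[0:300,150:470]]))
rel([665,10,45],-0.24,0);rel([615,15,45],-0.24,-0.0)
E
```

```text
t: 5.7
ee_pos: [664.0, 9.5, 260.0]
orientation: [-2.466, -1.938, 0.007]
ft_force: [0.4, -0.3, -0.4]
width: 13.1
grasp_force: 30.0
{'rect': [248.0, 17.8, 304.6, 222.0], 'score': 0.78}
t 5.85 shift [  0.7   1.2 216.9] turn [-0.004  0.     0.001]
t 5.85 shift [ -6.3 -48.6 217.1] turn [-0.004  0.     0.001]
```

View pics/m3.png

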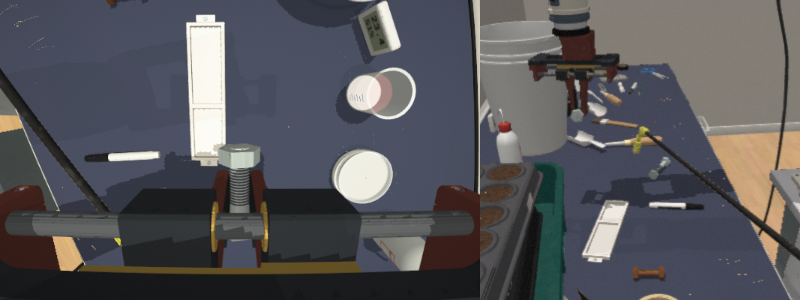

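The wrist view shows the gripper beyond the wand with the bolt held. The tray runs from full-image (249,29) to (256,208) with the divider at row ~143. The white lid is at (483,235). I'll measure the tray here.

```bash
python3 - <<'E'
from h import *
im=cv2.imread("pics/w3.png").astype(int)
for r in (60,100,120,170,190):
    xs=np.nonzero(im[r,230:320].min(1)>150)[0]+230; a=px2w("wrist",[[xs.min(),r],[xs.max()+1,r]],9); print(r,xs.min(),xs.max(),a[:,:2].round(1).tolist(),"mid",a.mean(0)[:2].round(1),"w",np.linalg.norm(a[1]-a[0]).round(1))
c=im[:,255:295].mean((1,2)); 
rows=np.arange(20,215); print([ (int(r),int(c[r])) for r in rows if c[r]<c[r-1]-4 and c[r]<c[r+1]+30][:20])
print("lid",px2w("wrist",[[443,235],[483,275],[470,180],[468,120]],30).round(0).tolist())
w=cv2.imread("pics/w3.png")[10:230,220:340]; cv2.imwrite("pics/c3.png",cv2.resize(w,None,fx=2.7,fy=2.7))
E
```

```text
60 249 299 [[613.5, 160.0], [672.4, 145.3]] mid [642.9 152.6] w 60.7
100 251 299 [[603.0, 115.1], [661.0, 100.7]] mid [632.  107.9] w 59.7
120 252 299 [[597.6, 91.9], [655.1, 77.7]] mid [626.3  84.8] w 59.2
170 253 300 [[581.4, 31.9], [640.8, 17.4]] mid [611.1  24.7] w 61.2
190 254 300 [[575.3, 6.6], [634.4, -7.8]] mid [ 6.048e+02 -6.000e-01] w 60.8
[(35, 132), (137, 236), (138, 221), (144, 197), (192, 238), (193, 232), (197, 226), (203, 211), (205, 200), (208, 151), (209, 128), (214, 144)]
lid [[798.0, -103.0, 30.0], [842.0, -172.0, 30.0], [841.0, -40.0, 30.0], [848.0, 32.0, 30.0]]
```

View pics/c3.png

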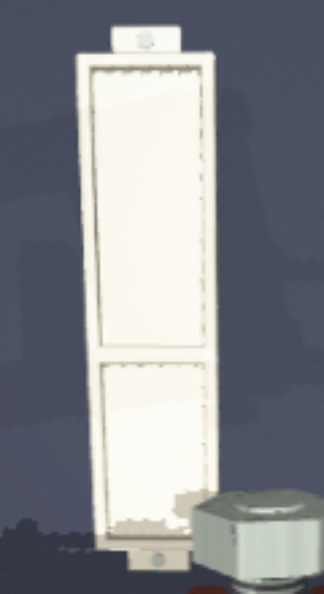

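```bash
python3 - <<'E'
from h import *
p=px2w("wrist",[[274,30.4],[275.5,141.5],[277,212.6]],9)[:,:2]; a=np.array([np.cos(1.327),np.sin(1.327)])
print(p.round(1),np.linalg.norm(p[0]-p[2]), (p[0]+p[2])/2, p[1]+18*a)
c=((p[0]+p[2])/2+p[1]+18*a)/2; print("tray",c,"S",c-64*a,"L",c+46*a)
E
```

```text
[[651.  184.5]
 [618.8  59.7]
 [596.1 -29.7]] 221.13068527543763 [623.57233731  77.39443959] [623.17517536  77.13796455]
tray [623.37375634  77.26620207] S [607.92489739  15.15877291] L [634.4776237  121.90591678]
```

```bash
python3 - <<'E'
from h import *
rel([665,15,150],-0.244);rel([655,18,50],-0.244);rel([609,18.5,42],-0.244);rel([609,18.5,10],-0.244)
E
```

```text
t 5.85 shift [  5.5  -0.4 111.9] turn [-0.004  0.     0.005]
t 5.85 shift [  6.1 -10.5 211.9] turn [-0.004  0.     0.005]
t 5.85 shift [ -4.3 -55.2 220.1] turn [-0.004  0.     0.005]
t 5.85 shift [ -4.3 -55.1 252.1] turn [-0.004  0.     0.005]
```

```bash
python3 -m creep '[{"translation":[3,0,56],"angular":[0,0,0.005],"jaw":0},{"translation":[5,0,112],"angular":[0,0,0.005],"jaw":0},{"translation":[6,-5,165],"angular":[0,0,0.005],"jaw":0},{"translation":[6,-10,212],"angular":[0,0,0.005],"jaw":0},{"translation":[-4,-55,220],"angular":[0,0,0.005],"jaw":0},{"translation":[-4,-55,245],"angular":[-0.004,0,0.005],"jaw":0},{"translation":[-4,-55,252],"angular":[-0.004,0,0.005],"jaw":0},{"translation":[-4,-55,252],"angular":[-0.004,0,0.005],"jaw":0}]'
```

```text
t: 6.85
ee_pos: [611.3, 18.6, 10.9]
orientation: [2.474, 1.933, 0.003]
ft_force: [0.6, -0.0, -0.8]
width: 12.4
grasp_force: 30.0
```

```bash
python3 -m creep '[{"translation":[0,-2,1],"angular":[0,0,0],"jaw":0},{"translation":[0,-2,1],"angular":[0,0,0],"jaw":0.35},{"translation":[0,-2,1],"angular":[0,0,0],"jaw":0.35},{"translation":[0,-2,1],"angular":[0,0,0],"jaw":0.35},{"translation":[0,-2,-3],"angular":[0,0,0],"jaw":0.35},{"translation":[0,-2,-32],"angular":[0,0,0],"jaw":0.35},{"translation":[0,50,-45],"angular":[0,0,0],"jaw":0.4},{"translation":[0,55,-100],"angular":[0,0,0],"jaw":0.4}]'
python3 - <<'E'
from h import *
rel([665,-120,160],-0.3);rel([620,-230,160],-0.4);rel([500,-240,150],-0.52);rel([468.6,-190.3,110],-0.518)
print(ctrl.get_obs()["qpos"])
E
```

```text
t: 7.85
ee_pos: [664.3, 4.6, 108.1]
orientation: [-2.475, -1.933, 0.004]
ft_force: [-0.5, 0.3, 0.3]
width: 35.0
grasp_force: 0.0
t 7.85 shift [-120.8   30.8  -51.8] turn [-0.003  0.001  0.055]
t 7.85 shift [-238.4   13.8  -51.7] turn [-0.003  0.001  0.155]
t 7.85 shift [-277.2 -100.2  -41.3] turn [-0.003  0.002  0.275]
t 7.85 shift [-236.6 -142.6   -1.2] turn [-0.003  0.002  0.273]
[-1.06566040e-02  6.15603351e-01  1.60295031e+00 -6.96949481e-04
  9.25932774e-01  2.34588812e-01]
```

```bash
python3 -m creep '[{"translation":[-60,15,-26],"angular":[0,0,0.03],"jaw":0.4},{"translation":[-121,31,-52],"angular":[0,0,0.055],"jaw":0.4},{"translation":[-180,22,-52],"angular":[0,0,0.1],"jaw":0.4},{"translation":[-238,14,-52],"angular":[0,0,0.155],"jaw":0.4},{"translation":[-258,-43,-46],"angular":[0,0,0.21],"jaw":0.4},{"translation":[-277,-100,-41],"angular":[0,0,0.275],"jaw":0.4},{"translation":[-277,-100,-41],"angular":[0,0,0.275],"jaw":0.4},{"translation":[-277,-100,-41],"angular":[0,0,0.275],"jaw":0.4}]'
python3 - <<'E'
from h import *
save("wrist","w4"); save("top","t4"); save("side","s4")
for d in ctrl.look_for("wrist","long_bolt_mid"): print(d)
w=cv2.imread("pics/w4.png"); t=cv2.imread("pics/t4.png")
cv2.imwrite("pics/m4.png",np.hstack([cv2.resize(w,(480,300)),t[120:270,240:400].repeat(2,0).repeat(2,1)]))
E
```

```text
t: 8.85
ee_pos: [500.9, -239.8, 152.1]
orientation: [2.715, 1.575, 0.004]
ft_force: [0.4, 0.7, -0.3]
width: 35.2
grasp_force: 0.0
{'rect': [243.8, 106.8, 274.2, 217.1], 'score': 0.72}
```

View pics/m4.png

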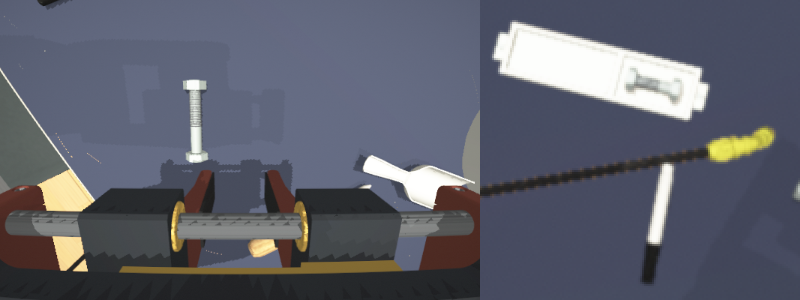

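The short bolt lies flat in the short compartment, and the pen is undisturbed. In the wrist view the long bolt is at full-image (261,162). I'll measure it.

```bash
python3 - <<'E'
from h import *
axis("wrist","w4",(235,98,285,222),14)
rel([470,-190,70],-0.518);rel([470,-190,3],-0.518)
E
```

```text
c [ 466.1 -188.3] size [113.7  46.9] ang 1.027 px 235 98 284 221
t 9.05 shift [ 27.2 -51.9  81.4] turn [ 0.003 -0.001 -0.   ]
t 9.05 shift [ 27.2 -52.1 148.4] turn [ 0.003 -0.001 -0.   ]
```

```bash
python3 - <<'E'
from h import *
for t in(125,145): axis("wrist","w4",(235,98,285,222),14,t)
p=[467,-190.5]
rel([*p,70],-0.53);rel([*p,3],-0.53)
E
```

```text
c [ 467.1 -189.8] size [100.9  28.2] ang 1.052 px 244 106 277 216
c [ 467.5 -190.1] size [100.9  27.6] ang 1.047 px 244 106 277 216
t 9.05 shift [ 25.3 -54.3  81.4] turn [ 0.003 -0.001  0.012]
t 9.05 shift [ 25.2 -54.5 148.4] turn [ 0.003 -0.001  0.012]
```

```bash
python3 -m creep '[{"translation":[12,-26,40],"angular":[0,0,0],"jaw":0.4},{"translation":[26,-54,82],"angular":[0,0,0.003],"jaw":0.4},{"translation":[26,-54,120],"angular":[0,0,0.003],"jaw":0.4},{"translation":[26,-54,140],"angular":[0.003,0,0.003],"jaw":0.4},{"translation":[26,-54,147],"angular":[0.003,0,0.003],"jaw":0.4},{"translation":[26,-54,147],"angular":[0.003,0,0.003],"jaw":0.4},{"translation":[26,-54,147],"angular":[0.003,0,0.003],"jaw":0},{"translation":[26,-54,147],"angular":[0.003,0,0.003],"jaw":0}]'
python3 -m creep '[{"translation":[0,0,0],"angular":[0,0,0],"jaw":0},{"translation":[0,0,0],"angular":[0,0,0],"jaw":0},{"translation":[0,0,-8],"angular":[0,0,0],"jaw":0},{"translation":[0,0,-25],"angular":[0,0,0],"jaw":0},{"translation":[0,0,-50],"angular":[0,0,0],"jaw":0},{"translation":[0,0,-90],"angular":[0,0,0],"jaw":0},{"translation":[0,0,-120],"angular":[0,0,0],"jaw":0},{"translation":[0,0,-120],"angular":[0,0,0],"jaw":0}]'
python3 - <<'E'
from h import *
rel([520,-235,130],-0.5);rel([630,-220,110],-0.4);rel([690,-110,100],-0.3);rel([690,40,100],-0.25);
E
```

```text
t: 10.05
ee_pos: [466.9, -190.2, 5.1]
orientation: [2.72, 1.573, 0.001]
ft_force: [0.7, -1.0, 0.2]
width: 18.5
grasp_force: 0.0
t: 11.05
ee_pos: [467.8, -190.7, 127.1]
orientation: [2.717, 1.571, 0.005]
ft_force: [0.4, -0.3, -1.2]
width: 12.8
grasp_force: 30.0
t 11.05 shift [-12.3  67.3  -2.6] turn [ 0.004 -0.001 -0.022]
t 11.05 shift [ 55.5 155.1  17.9] turn [ 0.004 -0.001 -0.122]
t 11.05 shift [180.8 152.2  28. ] turn [ 0.004 -0.001 -0.222]
t 11.05 shift [310.8  77.4  27.8] turn [ 0.004 -0.001 -0.272]
```

```bash
python3 -m creep '[{"translation":[-6,34,-1],"angular":[0,0,-0.01],"jaw":0},{"translation":[-12,67,-3],"angular":[0,0,-0.022],"jaw":0},{"translation":[22,112,8],"angular":[0,0,-0.07],"jaw":0},{"translation":[56,155,18],"angular":[0,0,-0.122],"jaw":0},{"translation":[118,154,23],"angular":[0,0,-0.17],"jaw":0},{"translation":[180,152,28],"angular":[0,0,-0.222],"jaw":0},{"translation":[231,123,28],"angular":[0,0,-0.25],"jaw":0},{"translation":[282,94,28],"angular":[0,0,-0.27],"jaw":0}]'
python3 - <<'E'
from h import *
rel([690,122,70],-0.244);rel([634.5,122,45],-0.244);rel([634.5,122,8],-0.244)
E
```

```text
t: 12.05
ee_pos: [687.4, 9.3, 94.5]
orientation: [-2.48, -1.923, 0.003]
ft_force: [0.4, 0.6, -0.9]
width: 12.9
grasp_force: 30.0
t 12.05 shift [109.8 -25.4  24.6] turn [-0.004 -0.    -0.008]
t 12.05 shift [ 95.9 -79.1  49.8] turn [-0.004 -0.    -0.008]
t 12.05 shift [ 95.9 -79.   86.8] turn [-0.004 -0.    -0.008]
```

```bash
python3 -m creep '[{"translation":[45,-10,10],"angular":[0,0,0],"jaw":0},{"translation":[100,-25,20],"angular":[0,0,0],"jaw":0},{"translation":[110,-35,25],"angular":[0,0,0],"jaw":0},{"translation":[100,-75,40],"angular":[0,0,0],"jaw":0},{"translation":[96,-79,50],"angular":[0,0,-0.008],"jaw":0},{"translation":[96,-79,65],"angular":[0,0,-0.008],"jaw":0},{"translation":[96,-79,65],"angular":[0,0,-0.008],"jaw":0},{"translation":[96,-79,65],"angular":[0,0,-0.008],"jaw":0}]'
python3 - <<'E'
from h import *
rel([634.5,122,9.5],-0.244)
E
```

```text
t: 13.05
ee_pos: [636.9, 119.9, 31.5]
orientation: [-2.476, -1.933, -0.001]
ft_force: [-0.5, 0.6, -0.5]
width: 12.8
grasp_force: 30.0
t 13.05 shift [ 1.4 -2.9 22. ] turn [-0.    -0.001 -0.001]
```

```bash
python3 -m creep '[{"translation":[1.5,-3,14],"angular":[0,0,0],"jaw":0},{"translation":[1.5,-3,22],"angular":[0,0,0],"jaw":0},{"translation":[1.5,-3,22],"angular":[0,0,0],"jaw":0},{"translation":[1.5,-3,22],"angular":[0,0,0],"jaw":0.35},{"translation":[1.5,-3,22],"angular":[0,0,0],"jaw":0.35},{"translation":[1.5,-3,22],"angular":[0,0,0],"jaw":0.35},{"translation":[1.5,-3,15],"angular":[0,0,0],"jaw":0.35},{"translation":[1.5,-3,-15],"angular":[0,0,0],"jaw":0.35}]'
python3 -m creep '[{"translation":[0,40,-10],"angular":[0,0,0],"jaw":0.35},{"translation":[0,60,-50],"angular":[0,0,0],"jaw":0.35},{"translation":[-40,60,-90],"angular":[0,0,0],"jaw":0.35},{"translation":[-95,60,-120],"angular":[0,0,0],"jaw":0.35},{"translation":[-150,60,-120],"angular":[0,0,0],"jaw":0.35},{"translation":[-200,60,-120],"angular":[0,0,0],"jaw":0.35},{"translation":[-200,60,-120],"angular":[0,0,0],"jaw":0.35},{"translation":[-200,60,-120],"angular":[0,0,0],"jaw":0.35}]'
python3 - <<'E'
from h import *
save("top","t5"); save("side","s5"); save("wrist","w5"); t=cv2.imread("pics/t5.png");s=cv2.imread("pics/s5.png")
cv2.imwrite("pics/m5.png",np.hstack([cv2.resize(t[120:270,230:400],None,fx=2.3,fy=2.3,interpolation=cv2.INTER_CUBIC),cv2.resize(s[130:280,240:400],None,fx=2.3,fy=2.3,interpolation=cv2.INTER_CUBIC)]))
E
```

```text
t: 14.05
ee_pos: [632.0, 122.1, 45.7]
orientation: [-2.473, -1.932, 0.005]
ft_force: [-0.1, -1.4, 0.8]
width: 30.6
grasp_force: 0.0
t: 15.05
ee_pos: [643.4, -86.1, 166.7]
orientation: [-2.475, -1.933, -0.001]
ft_force: [-0.1, 0.5, -0.4]
width: 30.6
grasp_force: 0.0
```

View pics/m5.png

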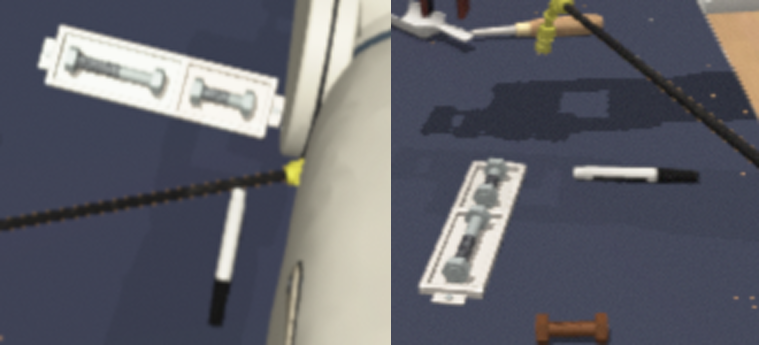

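Both views show each bolt lying in its own compartment with the pen unmoved. I'll check the centring numerically.

```bash
python3 - <<'E'
from h import *
im=cv2.imread("pics/t5.png").astype(int); info=ctrl.camera_info("top")
a=1.327; A=np.array([[np.cos(a),np.sin(a)],[-np.sin(a),np.cos(a)]])
ys,xs=np.nonzero(im[125:190,240:352].min(2)<225); P=px2w("top",np.c_[xs+240,ys+125],16)[:,:2]
Q=(P-[623.4,77.3])@A.T
for lo,hi in((-104,-24),(-12,104)):
    q=Q[(Q[:,0]>lo)&(Q[:,0]<hi)&(abs(Q[:,1])<20)]; print(len(q),np.percentile(q,[2,98],axis=0).round(1).tolist(),"mid",np.percentile(q,[2,98],axis=0).mean(0).round(1))
b=lambda v:px2w("top",[[240/1,0]],0)
rot=px2w("top",[[230+70/2.3,120+57/2.3],[230+162/2.3,120+81/2.3],[230+194/2.3,120+89/2.3],[230+253/2.3,120+103/2.3]],16)[:,:2]; print(((rot-[623.4,77.3])@A.T).round(1).tolist())
E
```

```text
302 [[-96.4, -12.2], [-32.0, 17.1]] mid [-64.2   2.4]
402 [[-5.6, -11.1], [102.9, 16.8]] mid [48.7  2.8]
[[92.4, 0.4], [-1.7, 1.0], [-34.3, 0.9], [-94.0, 0.0]]
```

Both bolts are centred: short at about x = −64 mm, long at about +46 mm, both with y ≈ 1 to 3 mm. Handing in.

```bash
python3 -c "
from workcell import ctrl
print(ctrl.close_job())"
```

```text
the job is handed in; nothing more can be done
None
```

Both bolts lie flat in their matching compartments, each centred to within about 3 mm by the final camera check; the pen is where it was, and I handed the job in at about 15 s of the 51 s allowed (no verdict was returned).

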